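# Fit the flange and the keyed shaft to the carving turntable's gearbox

## Task

Put the turntable gearbox together: lower the aluminium flange over the gearbox's two locating pins until it lies flush, then push the keyed shaft down through it into the hollow hub, turning it until the key slips into the keyway, and push on until its shoulder is fully home. Do not let go at the end: finish while still gripping the coupling and pressing the shaft down with a firm, steady push of about 15 newtons, clearly more than its own weight, so that I can fit the retaining screw from underneath. Leave the chisel, finial, tin and mallet where they are.

Things in the scene. Friction and masses are not known exactly. Their poses are not given: they have to be found in the camera images.
- gearbox: Blue worm gearbox lying on its side on two timber bearers, fixed to the bench. Origin on the bench top (z = 0), straight under the hub's vertical axis; z up. Its flat upper face, 120 mm (its x) by 146 mm (its y), is 125 mm above the bench. The worm tunnel and motor flange beside it (x 28 to 116 mm, y -81 to 93 mm) reach up to 127 mm above the bench.
- gearbox_face (a point): Centre of the gearbox's flat upper face, on the hub axis; axes as the gearbox. Two steel locating pins stand on that face at x = 0, y = +56 and -56 mm: 10 mm diameter, 14 mm tall, the top 6 mm tapering to a 4 mm tip.
- hub: Hollow steel hub (worm wheel shaft) in the middle of the gearbox: 42 mm outside, 27 mm bore, 85 mm long, open below. Origin on its axis at its lower end; z up, x towards the keyway. Self-locking: it stays as it stands unless twisted with more than about 0.6 N m.
- hub_face (a point): Centre of the hub's upper end, 127 mm above the bench, 2 mm proud of the gearbox face. z up; x points from the axis towards the keyway: 10 mm wide, its floor 17.8 mm from the axis, all along the bore, square edges. It points within 1 rad of world +x.
- flange: Aluminium mounting flange, 0.34 to 0.5 kg, lying flat on the bench: plate 110 mm (its x) by 142 mm (its y) by 12 mm, 50 mm bore. Two 12 mm dowel holes go through at x = 0, y = +56 and -56 mm; it fits either way round (half turn). Origin: centre of the underside, z up. Fitted, its underside lies on the gearbox face and the pins stand 2 mm out of it.
- flange_ring (a point): Centre of the top of the flange's raised register ring, 30 mm above the flange's underside; axes as the flange. The ring is 62 mm outside, 50 mm inside, 18 mm tall, round the bore. Grip it across the outside, the fingers on its +x and -x sides so that they stay clear of the pins; with the TCP 3 mm above this point the fingertips are 2 mm above the plate.
- stand: Plain timber block 90 x 90 x 45 mm, fixed to the bench, with a 36 mm hole 30 mm deep in its top in which the shaft stands loose and upright. Origin: centre of its underside.
- shaft: Keyed plug-in shaft with a coupling half on top, 0.43 to 0.6 kg, standing in the timber block. Origin: centre of its lower end; z up, x to the side of the key. Steel shaft 25 mm diameter, 50 mm long, the first 5 mm tapered to 18 mm. Brass key 8 mm wide, from 10 to 44 mm above the lower end, its outer face 16.3 mm from the axis. Fully home, the lower end is 77 mm above the bench.
- shaft_shoulder (a point): Centre of the underside of the shaft's shoulder (38 mm diameter, from 50 to 82 mm above the lower end); axes as the shaft. Fully home, it rests on the hub's upper end.
- shaft_grip (a point): On the shaft's axis, 104 mm above its lower end; axes as the shaft. Grey coupling body to grip: 56 mm diameter, from 82 to 110 mm above the lower end, three jaws on top up to 122 mm. A yellow stripe on its top and side lies over the key. Closing the fingers along x resists tilting best. With the TCP here the tips are 3 mm above the coupling's underside.
- chisel: Stone chisel with a red grip, about 230 mm long, 17 mm thick, lying on the bench; a bystander. Origin under its middle, x along it.
- finial: Small grey stone finial, 64 mm diameter, 100 mm tall, standing; a bystander. Origin: centre of the underside.
- tin: Yellow grease tin, 72 mm diameter, 75 mm tall, standing; a bystander. Origin: centre of the underside.
- mallet: Carver's round wooden mallet standing on its head, 86 mm diameter, 230 mm tall; a bystander. Origin: centre of the underside.
Not all that is in view belongs to the job. Leave any orange or red look-alike of the shaft alone. What is shaped like the flange but black is not meant.

How it is judged (in metres and radians):
On the way, in this order (a step that is already met when the one before it is completed fails the run):
1. the flange lies flush on the gearbox over both pins, let go (horizontal distance between flange and gearbox below 0.0025 m and z of flange in the frame of gearbox_face between -0.0025 and 0.0015 m and angle between flange's own z axis and vertical below 0.02 rad and angle between the y axis of flange and the y axis of gearbox, either way round below 0.06 rad and contact force between the fingers and flange below 0.5 N), for 0.3 s.
2. the keyed shaft is fully home in the hub, its shoulder on the hub (horizontal distance between shaft_shoulder and hub_face below 0.0025 m and z of shaft_shoulder in the frame of hub_face between -0.003 and 0.0015 m and angle between shaft's own z axis and vertical below 0.035 rad and angle between the x axis of shaft and the x axis of hub_face, either way round below 0.15 rad), for 0.2 s.
At the end, for the whole second after the job is handed in: flange flush over both pins (within 1.5 mm, 2.5 mm off centre); shaft home and at rest, shoulder within 1.5 mm of the hub end, 2.5 mm off its axis, upright within 2 degrees; the fingers still grip it (over 5 N) and it presses on the hub with over 8 N through the last second (all of step 2 and horizontal distance between flange and gearbox below 0.0025 m and z of flange in the frame of gearbox_face between -0.0025 and 0.0015 m and angle between flange's own z axis and vertical below 0.02 rad and angle between the y axis of flange and the y axis of gearbox, either way round below 0.06 rad and contact force between shaft and hub above 8 N and contact force between the fingers and shaft above 5 N and linear speed of shaft below 0.01 m/s); the arm keeps its last pose, push and grip.
It fails at once if the stone chisel is shifted by more than 25 mm (distance of chisel from where it was at the start of the episode above 0.025 m).
It fails at once if the small stone finial is shifted by more than 25 mm or tipped over (distance of finial from where it was at the start of the episode above 0.025 m or angle between finial's own z axis and vertical above 0.5 rad).
It fails at once if the grease tin is shifted by more than 25 mm or tipped over (distance of tin from where it was at the start of the episode above 0.025 m or angle between tin's own z axis and vertical above 0.5 rad).
It fails at once if the carver's mallet is shifted by more than 25 mm or tipped over (distance of mallet from where it was at the start of the episode above 0.025 m or angle between mallet's own z axis and vertical above 0.5 rad).
It also fails if it takes over 64 s, if anything falls off the work surface, if the arm or the gripper's body presses on something with over 40 N, if the wrist force passes 120 N, or if a joint passes its speed limit or range.

## Robot

A 6-joint arm with a two-finger parallel gripper is mounted at the origin on the work surface. World frame = base frame: x ahead of the robot, y to its left, z up, the work surface at z = 0. Lengths are in m, angles in degrees, forces in N, time in s.
With the tool pointing down it reaches from about 0.4 to 0.825 m from the base axis. Payload 7 kg.
Tool frame: the origin (TCP) lies between the finger pads, 19 mm behind the fingertips; this is the grasp point; z points along the fingers, y is the line along which they close (so a half turn about z gives the same grasp; the last joint's range is limited). The gripper opens to 88 mm and grips with 3 to 60 N. Pads are 19 mm wide; open, the fingers measure 130 mm over their backs; the gripper's body (78 mm by 193 mm) begins 47 mm behind the grasp point.
Start: joints at [81.194, 20.546, 0.682, 0, -70.136, -16.507], TCP at [0.289, 0.61, 0.245] pointing down, gripper open.
Joint ranges: [-176.03, 176.03], [-82.01, 121.73], [-58.28, 71.71], [-173.87, 95.51], [-174.79, -0.11], [-173.66, 173.66]. Speed limits (degrees/s): [136.94, 136.94, 172.46, 180, 180, 180].

## Interface

Orientations are given as [roll, pitch, yaw] about the fixed x, y, z axes, in that order (R = Rz(yaw) Ry(pitch) Rx(roll)).
In Python, from plant import get_state, capture, close_job gives the robot as it stands.
- The arm moves only by the shell command python3 -m inch 'ROWS' [FORCE]. ROWS is text: rows parted by semicolons, each of 5 numbers parted by spaces: the shift along the tool's x, y, z normalised to -1 to 1, where 1 is 0.15 m, then the turn about the tool's z normalised to -1 to 1, where 1 is 360 degrees, then the opening, from 0 (shut) to 1 (fully open). In form: tx ty tz spin grip; .... A call has exactly 8 rows; each row shifts and turns the commanded pose from where the row before left it, along the tool's axes as they then stand; what a row does not reach is not made up. A row lasts 1/8 s, in which the tool goes at most 62.5 mm and 10.7 degrees, less where a joint would pass 70% of its speed; a pose out of reach is approached as far as the arm can. A call with a number of a shift or a turn outside -1 to 1 is refused whole. A call with a gripper value outside its range is refused whole. The fingers move at their own pace and stop on an object; FORCE is the grip in N (left out, the last holds). Time passes only in rows, so rows that do not move let the fingers close, or fill a call up. It gives the time, the measured TCP pose, the force, the opening and the grip force at its end, in the units of the state.
- get_state(): the state, without advancing time (a new reading comes with each control period).
- capture(name): name is "scene" or "top" or "wrist"; returns a dict with "color" (420x560x3 uint8, blue, green, red), "mtx" (3x3 intrinsics, pixels), "R" (3x3) and "t" (3): a world point X has camera coordinates R X + t. Camera axes: x right, y down, z forward; pixel columns grow to the right and rows downward; lengths in m; the calibration is good to about 2 mm. A picture is of the moment at which its call begins. There is no depth.
- close_job(): hands the job in; it is judged then, once.
The state is a dict: "time_s": time; "joints": joint angles; "qd": joint speeds; "joint_torque": joint torques, N m; "tcp_pos": TCP position; "eef_rot": TCP orientation; "contact_force": force on the tool from outside, world axes, zero at the start; "moment": the same for the moment, N m; "gripper_width": finger opening in m; "gripper_force": force on a finger pad.
Only numpy, scipy, OpenCV 4.12 (cv2) and the standard library are available. Lean on these libraries where they do the work, as an engineer would, in place of code of your own. Each camera call takes 0.05 s, during which the arm holds its last target. There are 200 camera calls.

## Working session

There is one attempt and no reset: what is moved stays moved. The work goes in short steps, Python scripts to look and compute and a shell command to move; the robot and the scene stay as the last step left them, time stands still between calls to the robot, and variables do not carry over. Pictures are saved under pics/ and viewed, at most 10 in all, crops included, and the job is handed in when it is done.

```bash
ls; mkdir -p pics; python3 - <<'E'
from plant import *
import cv2,numpy as np
s=get_state();print(s)
a=[]
for n in("scene","top","wrist"):
    c=capture(n);cv2.imwrite(f"pics/{n}0.png",c["color"]);np.savez(f"pics/{n}0.npz",**c)
    print(n,c["mtx"].tolist(),np.round(c["R"],4).tolist(),np.round(c["t"],4).tolist(), (-c["R"].T@c["t"]).round(3))
E
```

```text
pics
{'time_s': 0.0, 'joints': array([ 8.11957843e+01,  2.05923173e+01,  6.33575468e-01, -2.13705512e-02,
       -7.01369470e+01, -1.65083621e+01]), 'qd': array([-0.03257989, -0.1017805 , -0.03418549, -0.15277739, -0.00777327,
        0.0423675 ]), 'joint_torque': array([ 1.12585494e-03, -5.82714951e+01,  2.93047857e+01,  6.99664369e+00,
        6.93904716e-03, -1.66024356e-04]), 'tcp_pos': array([0.28840207, 0.60976601, 0.24440728]), 'eef_rot': array([ 1.79902547e+02, -7.93184183e-03, -2.53198490e+01]), 'contact_force': array([ 0.14115548,  0.2423436 , -0.13419802]), 'moment': array([0.04472049, 0.00547658, 0.0579237 ]), 'gripper_force': 0.0, 'gripper_width': 0.08766999536591844}
scene [[381.175366800767, 0.0, 283.12509737213236], [0.0, 381.175366800767, 203.61345211553243], [0.0, 0.0, 1.0]] [[0.152, 0.9884, -0.0008], [0.7191, -0.1111, -0.686], [-0.6781, 0.1036, -0.7276]] [-0.0748, -0.3289, 1.6239] [ 1.349 -0.131  0.956]
top [[486.4538593276968, 0.0, 281.9246118487202], [0.0, 486.4538593276968, 208.5399236649033], [0.0, 0.0, 1.0]] [[0.012, -0.9999, 0.0103], [-0.9919, -0.0132, -0.1264], [0.1265, -0.0087, -0.9919]] [-0.0226, 0.5363, 1.5896] [ 0.331 -0.002  1.645]
wrist [[297.47962795508914, 0.0, 278.46981999989754], [0.0, 297.47962795508914, 211.97675098005118], [0.0, 0.0, 1.0]] [[-0.4271, -0.9042, 0.0014], [-0.8732, 0.4129, 0.259], [-0.2347, 0.1094, -0.9659]] [0.6733, -0.0318, 0.3889] [0.351 0.579 0.383]
```

View pics/top0.png

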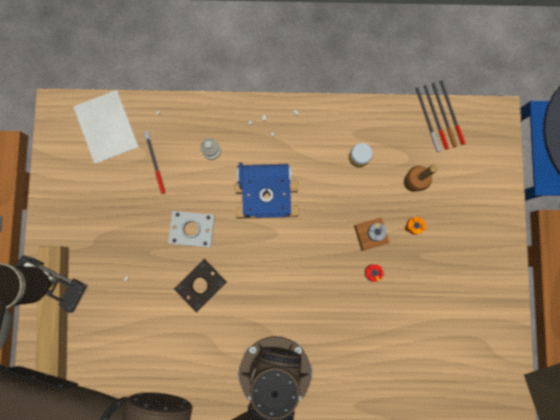

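View pics/scene0.png

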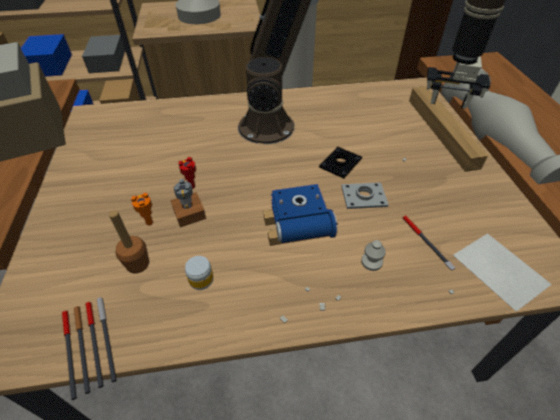

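Top view: the grey flange is at (191,229), with a black look-alike at (200,285). The grey shaft with the yellow stripe stands in its block at (375,232), with look-alikes in orange at (415,225) and red at (374,273). The gearbox is at (266,191). I'll confirm in one enlarged crop and get coarse positions from two views.

```bash
cat > h.py <<'E'
import cv2,numpy as np,os
from plant import *
def snap(n,tag):
    c=capture(n);cv2.imwrite(f"pics/{n}{tag}.png",c["color"]);np.savez(f"pics/{n}{tag}.npz",**c);return c
def load(f): return dict(np.load(f"pics/{f}.npz"))
def ray(c,p):
    d=c["R"].T@np.linalg.inv(c["mtx"])@np.array([p[0],p[1],1.]);return -c["R"].T@c["t"],d/np.linalg.norm(d)
def onz(c,p,z):
    o,d=ray(c,p);return o+d*(z-o[2])/d[2]
def tri(obs): # [(cam,px),...] least-squares point, rms miss
    A=np.zeros((3,3));b=np.zeros(3);L=[]
    for c,p in obs:
        o,d=ray(c,p);P=np.eye(3)-np.outer(d,d);A+=P;b+=P@o;L.append((P,o))
    X=np.linalg.solve(A,b);return X,[float(np.linalg.norm(P@(X-o))) for P,o in L]
def proj(c,X):
    q=c["mtx"]@(c["R"]@np.asarray(X)+c["t"]);return q[:2]/q[2]
E
python3 - <<'E'
from h import *
t=load("top0");s=load("scene0")
def show(n,a,b):
    X,e=tri([(t,a),(s,b)]);print(n,X.round(3),np.round(e,4))
show("flange bore",(191.5,229),(365,192.5))
show("hub",(266,195),(300,201))
show("shaft top",(376.5,231),(183,187))
show("finial",(210,143),(377,245))
show("black",(200.5,285.5),(341.5,160))
I=t["color"];J=s["color"]
f=lambda im,x0,y0,w,h,k:cv2.resize(im[y0:y0+h,x0:x0+w],None,fx=k,fy=k,interpolation=cv2.INTER_CUBIC)
a=np.hstack([f(I,150,150,160,120,2.5),f(I,330,190,160,120,2.5)]);b=np.hstack([f(J,250,150,160,110,2.5),f(J,110,140,160,110,2.5)])
cv2.imwrite("pics/crop0.png",np.vstack([a,b]))
E
```

```text
flange bore [0.466 0.289 0.019] [0.003 0.003]
hub [0.568 0.038 0.122] [0.0021 0.0021]
shaft top [ 0.458 -0.311  0.126] [0.0008 0.0008]
finial [0.743 0.226 0.092] [0.0036 0.0036]
black [0.28  0.254 0.014] [0.0036 0.0036]
```

View pics/crop0.png

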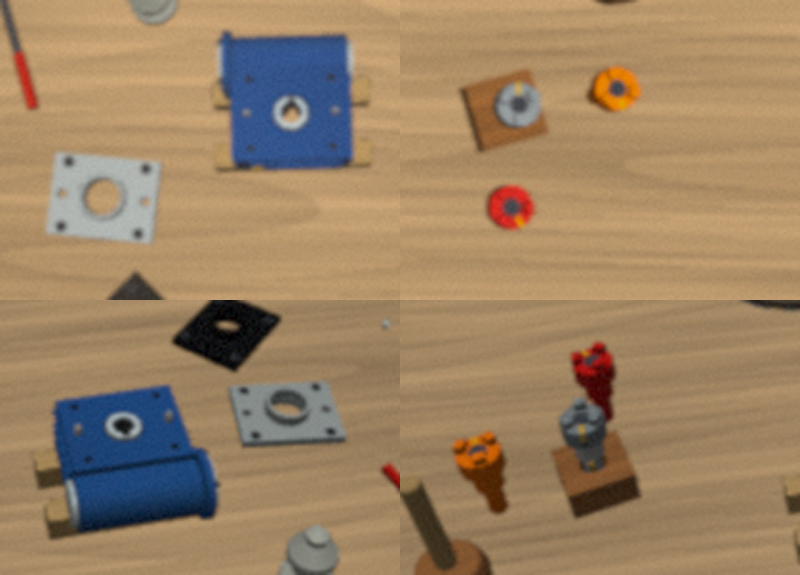

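The crops confirm it: the aluminium-coloured plate with the ring is the flange (two dowel holes, its y axis about -6° from world y). The grey shaft in the timber block, with its stripe towards world +x, is the shaft meant. The heights of 0.019, 0.122 and 0.126 are plausible. Next I work out the approach move.

```bash
cat >> h.py <<'E'
def rows(goal,yaw,n,start=None,yaw0=None):
    s=get_state();p=np.array(s["tcp_pos"] if start is None else start);y=s["eef_rot"][2] if yaw0 is None else yaw0
    d=(np.array(goal)-p)/n;dy=((yaw-y+180)%360-180)/n
    print("mm/row",(np.linalg.norm(d)*1e3).round(1),"deg/row",round(dy,2))
    for i in range(n):
        a=np.radians(y+dy*i);u=np.array([np.cos(a),np.sin(a),0]);v=np.array([np.sin(a),-np.cos(a),0])
        print(" %.3f %.3f %.3f %.4f"%(d@u/.15,d@v/.15,-d[2]/.15,-dy/360),end=";")
    print()
E
python3 -c "
from h import *
rows((.466,.289,.22),-95.6,8)"
```

```text
mm/row 45.9 deg/row -8.79
 0.248 0.178 0.021 0.0244; 0.272 0.138 0.021 0.0244; 0.290 0.095 0.021 0.0244; 0.302 0.050 0.021 0.0244; 0.306 0.003 0.021 0.0244; 0.302 -0.044 0.021 0.0244; 0.292 -0.089 0.021 0.0244; 0.275 -0.133 0.021 0.0244;
```

```bash
python3 -m inch '0.248 0.178 0.021 0.0244 1; 0.272 0.138 0.021 0.0244 1; 0.29 0.095 0.021 0.0244 1; 0.302 0.05 0.021 0.0244 1; 0.306 0.003 0.021 0.0244 1; 0.302 -0.044 0.021 0.0244 1; 0.292 -0.089 0.021 0.0244 1; 0.275 -0.133 0.021 0.0244 1'
python3 -c "
from h import *
snap('wrist','1');s=get_state();print(s['time_s'],s['tcp_pos'],s['eef_rot'],s['qd'].round(1))"
```

```text
time_s: 1.15
tcp_pos: [0.4667, 0.2881, 0.22]
eef_rot: [180.0, -0.0, -95.9]
contact_force: [0.1, 0.3, 0.4]
gripper_width: 0.0876
gripper_force: 0.0
1.2 [0.46758448 0.28433052 0.21946486] [ 1.79945523e+02 -1.11768369e-01 -9.63988500e+01] [ 3.2  0.4  0.6 -0.6 -0.6  6. ]
```

View pics/wrist1.png

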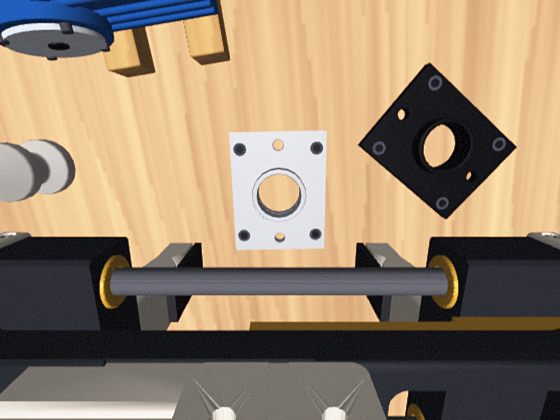

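The wrist view shows the flange with its bore at (279,194) and dowel holes at (278,145) and (280,237). The black look-alike is at right, and the finial and gearbox edge at left. Now a second viewpoint for height.

```bash
python3 -m inch '-0.133 0 0.05 0 1; -0.133 0 0.05 0 1; -0.133 0 0.05 0 1; 0 0 0 0 1; 0 0 0 0 1; 0 0 0 0 1; 0 0 0 0 1; 0 0 0 0 1'
cat >> h.py <<'E'
def plate(c,roi,thr=150,view=False):
    x0,y0,x1,y1=roi;I=c["color"][y0:y1,x0:x1];k=4
    I=cv2.resize(I,None,fx=k,fy=k,interpolation=cv2.INTER_CUBIC)
    hsv=cv2.cvtColor(I,cv2.COLOR_BGR2HSV);m=((hsv[...,1]<45)&(hsv[...,2]>thr)).astype(np.uint8)*255
    cs,h=cv2.findContours(m,cv2.RETR_CCOMP,cv2.CHAIN_APPROX_NONE);out=[]
    for q,hh in zip(cs,h[0]):
        A=cv2.contourArea(q)/k/k
        if A>20 and len(q)>=5:
            (cx,cy),(a,b),_=cv2.fitEllipse(q);out.append((int(hh[3]),round(A),((cx+.5)/k-.5+x0,(cy+.5)/k-.5+y0),a/k,b/k))
    return out
E
python3 - <<'E'
from h import *
c=snap('wrist','2');s=get_state();print(s['time_s'],s['tcp_pos'],s['eef_rot'])
b=load('wrist1')
print(proj(b,(.466,.289,.03)),proj(c,(.466,.289,.03)))
u=proj(c,(.466,.289,.03)).astype(int)
for q in plate(b,(215,110,345,250)):print(q[0],q[1],np.round(q[2],2),round(q[3],1),round(q[4],1))
print()
for q in plate(c,(u[0]-85,max(0,u[1]-90),u[0]+85,u[1]+90)):print(q[0],q[1],np.round(q[2],2),round(q[3],1),round(q[4],1))
E
```

```text
time_s: 2.2
tcp_pos: [0.4722, 0.3489, 0.198]
eef_rot: [-180.0, 0.0, -95.6]
contact_force: [-0.1, -0.5, 0.1]
gripper_width: 0.0875
gripper_force: 0.0
2.25 [0.47215965 0.3489601  0.1979494 ] [-1.79987619e+02  2.22501305e-02 -9.56018771e+01]
[278.95265167 197.51831955] [278.60142713 142.61605965]
-1 10912 [278.51 188.18] 108.3 141.2
0 74 [279.34 237.12] 9.3 10.1
0 101 [243.71 234.98] 11.0 11.7
0 102 [315.   233.72] 10.9 11.9
0 1519 [278.54 195.48] 43.3 44.6
0 65 [278.01 205.08] 61.0 74.1
0 126 [239.23 149.04] 12.4 12.9
0 126 [316.27 147.59] 12.5 12.9
0 91 [277.68 144.48] 10.7 10.9

-1 14261 [278.19 134.32] 120.8 165.6
1 98 [278.86 192.19] 11.1 11.3
1 136 [239.17 189.41] 12.9 13.4
1 137 [318.5  188.34] 12.9 13.5
1 2033 [278.13 140.48] 50.3 51.5
1 173 [234.3   88.74] 14.4 15.3
1 175 [320.77  87.5 ] 14.4 15.5
1 130 [277.37  83.91] 12.4 13.4
```

```bash
python3 - <<'E'
from h import *
b=load('wrist1');c=load('wrist2')
D={'d-':((277.68,144.48),(277.37,83.91)),'d+':((279.34,237.12),(278.86,192.19)),'s1':((239.23,149.04),(234.3,88.74)),'s2':((316.27,147.59),(320.77,87.5)),'s3':((243.71,234.98),(239.17,189.41)),'s4':((315,233.72),(318.5,188.34)),'bore':((278.54,195.48),(278.13,140.48))}
for k,(p,q) in D.items():
    X,e=tri([(b,p),(c,q)]);z=.03 if k=='bore' else .012
    print(k,X.round(4),np.round(e,4),onz(b,p,z).round(4),onz(c,q,z).round(4))
for cam,i in((b,0),(c,1)):
    m,p=onz(cam,D['d-'][i],.012),onz(cam,D['d+'][i],.012);v=p-m
    print('mid',((m+p)/2).round(4),'sep',np.linalg.norm(v).round(4),'yaw',np.degrees(np.arctan2(-v[0],v[1])).round(2))
E
```

```text
d- [0.4616 0.2315 0.0096] [0. 0.] [0.4616 0.2315 0.012 ] [0.4617 0.2319 0.012 ]
d+ [0.471  0.3434 0.0099] [0. 0.] [0.471  0.3426 0.012 ] [0.471 0.343 0.012]
s1 [0.5058 0.2321 0.0114] [0. 0.] [0.5058 0.232  0.012 ] [0.5057 0.2322 0.012 ]
s2 [0.4181 0.2394 0.0111] [0. 0.] [0.4182 0.2394 0.012 ] [0.4182 0.2395 0.012 ]
s3 [0.5146 0.3358 0.0108] [0. 0.] [0.5143 0.3354 0.012 ] [0.5144 0.3356 0.012 ]
s4 [0.4268 0.3432 0.0105] [0. 0.] [0.4269 0.3427 0.012 ] [0.427  0.3429 0.012 ]
bore [0.4663 0.2869 0.0286] [0. 0.] [0.4662 0.2866 0.03  ] [0.4663 0.2869 0.03  ]
mid [0.4663 0.287  0.012 ] sep 0.1116 yaw -4.82
mid [0.4663 0.2874 0.012 ] sep 0.1115 yaw -4.77
```

The heights check: plate about 11 mm, ring about 29 mm, hole spacing 111.6 mm against 112. The flange is at (0.4663, 0.2871), yaw -4.8°. Next I look at the gearbox, and then the shaft, while the gripper is empty.

```bash
python3 -c "
from h import *
rows((.565,.07,.30),-94.8,7)"
```

```text
mm/row 44.5 deg/row 0.11
 0.256 -0.114 -0.097 -0.0003; 0.256 -0.113 -0.097 -0.0003; 0.256 -0.113 -0.097 -0.0003; 0.256 -0.112 -0.097 -0.0003; 0.257 -0.112 -0.097 -0.0003; 0.257 -0.111 -0.097 -0.0003; 0.257 -0.111 -0.097 -0.0003;
```

```bash
python3 -m inch '0.256 -0.112 -0.097 -0.0003 1; 0.256 -0.112 -0.097 -0.0003 1; 0.256 -0.112 -0.097 -0.0003 1; 0.256 -0.112 -0.097 -0.0003 1; 0.256 -0.112 -0.097 -0.0003 1; 0.256 -0.112 -0.097 -0.0003 1; 0.256 -0.112 -0.097 -0.0003 1; 0 0 0 0 1'
python3 -c "
from h import *
c=snap('wrist','3')"
python3 -m inch '0.2 0 0 0 1; 0.2 0 0 0 1; 0 0 0 0 1; 0 0 0 0 1; 0 0 0 0 1; 0 0 0 0 1; 0 0 0 0 1; 0 0 0 0 1'
python3 -c "
from h import *
c=snap('wrist','4');a=load('wrist3')['color'];b=c['color']
X=(.568,.038,.125)
crops=[]
for n in('wrist3','wrist4'):
    k=load(n);u=proj(k,X).astype(int);print(n,u)
    x0,y0=max(0,u[0]-100),max(0,u[1]-140);x0=min(x0,360);print(x0,y0)
    crops.append(cv2.resize(k['color'][y0:y0+280,x0:x0+200],(400,560),interpolation=cv2.INTER_CUBIC))
h=min(x.shape[0] for x in crops);cv2.imwrite('pics/gb.png',np.hstack([x[:h] for x in crops]))
"
```

```text
time_s: 3.25
tcp_pos: [0.5655, 0.0684, 0.3009]
eef_rot: [-179.9, 0.0, -95.0]
contact_force: [-0.9, 0.2, -0.7]
gripper_width: 0.0873
gripper_force: 0.0
time_s: 4.3
tcp_pos: [0.5595, 0.0111, 0.2995]
eef_rot: [180.0, -0.0, -94.8]
contact_force: [-0.7, 0.5, 0.1]
gripper_width: 0.0875
gripper_force: 0.0
wrist3 [273 171]
173 31
wrist4 [272 224]
172 84
```

View pics/gb.png

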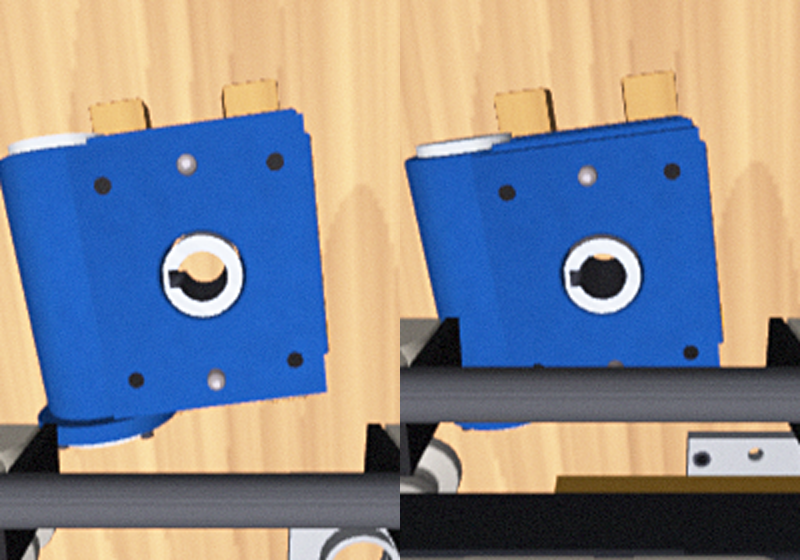

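Crop left (wrist3): hub ring centre at full-image (274,168), pins at (266,113) and (281,221), keyway on the left side of the bore, about world +x. The right crop shows the same from 58 mm further along.

```bash
python3 - <<'E'
from h import *
k=4
def feats(n,roi):
    c=load(n);x0,y0,x1,y1=roi
    I=cv2.resize(c['color'][y0:y1,x0:x1],None,fx=k,fy=k,interpolation=cv2.INTER_CUBIC)
    hsv=cv2.cvtColor(I,cv2.COLOR_BGR2HSV)
    blue=((hsv[...,0]>95)&(hsv[...,0]<125)&(hsv[...,1]>120)&(hsv[...,2]>90)).astype(np.uint8)*255
    cs,h=cv2.findContours(blue,cv2.RETR_CCOMP,cv2.CHAIN_APPROX_NONE);o=[]
    for q,hh in zip(cs,h[0]):
        A=cv2.contourArea(q)/16
        if hh[3]>=0 and A>15:
            (cx,cy),(a,b),_=cv2.fitEllipse(q);v=hsv[...,2][int(cy),int(cx)]
            o.append(((cx+.5)/k-.5+x0,(cy+.5)/k-.5+y0));print(n,'hole',np.round(o[-1],2),round(A),round(a/k,1),round(b/k,1),v,onz(c,o[-1],.125).round(4))
    w=((hsv[...,1]<60)&(hsv[...,2]>150)).astype(np.uint8)*255
    cs,h=cv2.findContours(w,cv2.RETR_CCOMP,cv2.CHAIN_APPROX_NONE)
    for q,hh in zip(cs,h[0]):
        A=cv2.contourArea(q)/16
        if A>10:
            (cx,cy),(a,b),_=cv2.fitEllipse(q);p=((cx+.5)/k-.5+x0,(cy+.5)/k-.5+y0)
            print(n,'white',hh[3],np.round(p,2),round(A),round(a/k,1),round(b/k,1),onz(c,p,.127).round(4))
feats('wrist3',(205,95,335,235));feats('wrist4',(230,140,348,266))
E
```

```text
wrist3 hole [240.68 220.7 ] 42 7.1 7.6 43 [0.6093 0.0886 0.125 ]
wrist3 hole [280.69 220.39] 84 9.4 11.4 199 [0.5653 0.092  0.125 ]
wrist3 hole [320.1  210.54] 44 7.2 7.7 45 [0.5214 0.0846 0.125 ]
wrist3 hole [273.71 167.74] 1464 43.1 43.3 246 [0.5677 0.0338 0.125 ]
wrist3 hole [223.81 123.45] 55 8.2 8.6 59 [ 0.614 -0.015  0.125]
wrist3 hole [310.08 111.41] 56 8.3 8.7 54 [ 0.5262 -0.019   0.125 ]
wrist3 hole [265.87 112.86] 92 10.4 11.3 241 [ 0.5705 -0.0215  0.125 ]
wrist3 white -1 [305.66 230.69] 19 0.8 53.9 [0.5387 0.1057 0.127 ]
wrist3 white -1 [280.49 221.57] 45 7.4 7.7 [0.5656 0.0928 0.127 ]
wrist3 white -1 [273.71 168.2 ] 1288 39.8 41.6 [0.5677 0.0341 0.127 ]
wrist3 white 13 [272.54 168.93] 531 24.2 29.0 [0.5689 0.0347 0.127 ]
wrist3 white -1 [265.51 111.93] 51 8.0 8.4 [ 0.5707 -0.0223  0.127 ]
wrist3 white -1 [212.13  99.67] 74 6.0 27.1 [ 0.6221 -0.0383  0.127 ]
wrist4 hole [316.92 259.85] 39 6.7 7.4 37 [0.5215 0.0844 0.125 ]
wrist4 hole [272.58 220.57] 1294 39.9 41.3 41 [0.5676 0.0337 0.125 ]
wrist4 hole [265.27 171.45] 84 9.9 10.9 228 [ 0.5705 -0.0206  0.125 ]
wrist4 hole [307.54 169.23] 49 7.8 8.1 50 [ 0.5261 -0.0192  0.125 ]
wrist4 white -1 [272.66 221.36] 1122 37.3 38.3 [0.5676 0.034  0.127 ]
wrist4 white 16 [271.52 221.86] 469 22.2 27.7 [0.5688 0.0345 0.127 ]
wrist4 white -1 [264.78 171.67] 44 7.4 7.8 [ 0.571  -0.0206  0.127 ]
```

Hub axis (0.5677, 0.0341) agrees between both views at z = 0.127, so the height is right. Gearbox yaw is +2.6° from the screw holes and pins. Now the keyway angle by polar sampling, and the move to view the shaft.

```bash
python3 - <<'E'
from h import *
for n in('wrist3','wrist4'):
    c=load(n);g=cv2.cvtColor(c['color'],cv2.COLOR_BGR2GRAY)
    for r in(.0145,.0155,.0165):
        th=np.radians(np.arange(-90,90,.5));P=np.array([proj(c,(.5677+r*np.cos(t),.0341+r*np.sin(t),.127)) for t in th],np.float32)
        v=cv2.remap(g,P[:,0].reshape(-1,1),P[:,1].reshape(-1,1),cv2.INTER_LINEAR)[:,0].astype(float)
        d=np.degrees(th[v<140]);print(n,r,d.min() if len(d) else '',d.max() if len(d) else '',d.mean(),len(d),'exp',2*np.degrees(np.arcsin(.005/r)))
rows((.458,-.29,.34),-94.8,8)
E
```

```text
wrist3 0.0145 -16.0 21.0 2.5 75 exp 40.34254269292995
wrist3 0.0155 -14.999999999999998 19.0 2.0 69 exp 37.63812673797589
wrist3 0.0165 -14.0 18.0 2.0 65 exp 35.27940278847209
wrist4 0.0145 -16.0 19.0 1.5 71 exp 40.34254269292995
wrist4 0.0155 -15.5 18.0 1.25 68 exp 37.63812673797589
wrist4 0.0165 -14.999999999999998 16.0 0.5 63 exp 35.27940278847209
mm/row 40.0 deg/row 0.0
 0.257 0.063 -0.034 -0.0000; 0.257 0.063 -0.034 -0.0000; 0.257 0.063 -0.034 -0.0000; 0.257 0.063 -0.034 -0.0000; 0.257 0.063 -0.034 -0.0000; 0.257 0.063 -0.034 -0.0000; 0.257 0.063 -0.034 -0.0000; 0.257 0.063 -0.034 -0.0000;
```

```bash
python3 -c "
from h import *
rows((.4663,.2871,.10),-94.8,8)"
```

```text
mm/row 44.1 deg/row 0.0
 -0.223 0.097 0.166 -0.0000; -0.223 0.097 0.166 -0.0000; -0.223 0.097 0.166 -0.0000; -0.223 0.097 0.166 -0.0000; -0.223 0.097 0.166 -0.0000; -0.223 0.097 0.166 -0.0000; -0.223 0.097 0.166 -0.0000; -0.223 0.097 0.166 -0.0000;
```

```bash
python3 -m inch '-0.223 0.097 0.166 0 1; -0.223 0.097 0.166 0 1; -0.223 0.097 0.166 0 1; -0.223 0.097 0.166 0 1; -0.223 0.097 0.166 0 1; -0.223 0.097 0.166 0 1; -0.223 0.097 0.166 0 1; -0.223 0.097 0.166 0 1'
python3 -m inch '0 0 0 0 1; 0 0 0 0 1; 0 0 0 0 1; 0 0 0.05 0 1; 0 0 0 0 1; 0 0 0 0 1; 0 0 0 0 1; 0 0 0 0 1'
python3 -c "
from h import *
c=snap('wrist','5');u=proj(c,(.4663,.2871,.03));print(u)
rows((.4663,.2871,.033),-94.8,4)
for q in plate(c,(180,60,380,264)):print(q[0],q[1],np.round(q[2],2),round(q[3],1),round(q[4],1),onz(c,q[2],.03).round(4),onz(c,q[2],.012).round(4))
print(get_state()['tcp_pos'])"
```

```text
time_s: 5.35
tcp_pos: [0.4657, 0.2886, 0.0997]
eef_rot: [-180.0, 0.0, -94.8]
contact_force: [0.4, 0.8, -0.2]
gripper_width: 0.0877
gripper_force: 0.0
time_s: 6.35
tcp_pos: [0.4661, 0.2874, 0.0929]
eef_rot: [-180.0, 0.0, -94.8]
contact_force: [-0.3, -0.6, -0.2]
gripper_width: 0.0876
gripper_force: 0.0
[277.64781486 233.89267275]
mm/row 15.0 deg/row 0.01
 0.000 -0.000 0.100 -0.0000; 0.000 -0.000 0.100 -0.0000; 0.000 -0.000 0.100 -0.0000; 0.000 -0.000 0.100 -0.0000;
-1 15472 [278.   193.18] 151.3 170.4 [0.4636 0.2576 0.03  ] [0.4639 0.2612 0.012 ]
13 302 [276.64 251.14] 97.2 123.2 [0.4681 0.3002 0.03  ] [0.4689 0.3077 0.012 ]
13 328 [217.77 158.67] 19.9 21.0 [0.5017 0.2308 0.03  ] [0.5055 0.2321 0.012 ]
13 329 [338.15 158.62] 20.0 21.0 [0.4215 0.2375 0.03  ] [0.4181 0.2393 0.012 ]
13 237 [277.91 153.  ] 17.2 17.6 [0.4613 0.2305 0.03  ] [0.4615 0.2317 0.012 ]
[0.46604683 0.2874177  0.09289505]
```

```bash
python3 -m inch '0 0 0.1 0 1; 0 0 0.1 0 1; 0 0 0.1 0 1; 0 0 0.1 0 1; 0 0 0 0 1; 0 0 0 0 0.5; 0 0 0 0 0.5; 0 0 0 0 0.5' 35; python3 -m inch '0 0 0 0 0.5; 0 0 0 0 0.5; 0 0 0 0 0.5; 0 0 -0.05 0 0.5; 0 0 -0.1 0 0.5; 0 0 -0.2 0 0.5; 0 0 -0.2 0 0.5; 0 0 0 0 0.5'; python3 -m inch '0 0 -0.3 0 0.5; 0 0 -0.3 0 0.5; 0 0 0 0 0.5; 0 0 0 0 0.5; 0 0 0 0 0.5; 0 0 0 0 0.5; 0 0 0 0 0.5; 0 0 0 0 0.5'
```

```text
time_s: 7.4
tcp_pos: [0.466, 0.2873, 0.0327]
eef_rot: [180.0, 0.0, -94.8]
contact_force: [-0.1, -0.0, -0.0]
gripper_width: 0.0631
gripper_force: 0.0
time_s: 8.4
tcp_pos: [0.4672, 0.2887, 0.1187]
eef_rot: [-179.8, 0.3, -94.8]
contact_force: [0.6, 0.4, -4.6]
gripper_width: 0.0603
gripper_force: 35.0
time_s: 9.4
tcp_pos: [0.466, 0.2873, 0.205]
eef_rot: [180.0, -0.0, -94.8]
contact_force: [0.0, -0.4, -3.5]
gripper_width: 0.0602
gripper_force: 35.0
```

```bash
python3 -c "
from h import *
rows((.5677,.0341,.215),-87.4,8)"
```

```text
mm/row 34.1 deg/row 0.93
 0.203 -0.102 -0.008 -0.0026; 0.205 -0.099 -0.008 -0.0026; 0.206 -0.096 -0.008 -0.0026; 0.208 -0.092 -0.008 -0.0026; 0.209 -0.089 -0.008 -0.0026; 0.211 -0.085 -0.008 -0.0026; 0.212 -0.082 -0.008 -0.0026; 0.213 -0.079 -0.008 -0.0026;
```

```bash
python3 -m inch '0.203 -0.102 -0.008 -0.0026 0.5; 0.205 -0.099 -0.008 -0.0026 0.5; 0.206 -0.096 -0.008 -0.0026 0.5; 0.208 -0.092 -0.008 -0.0026 0.5; 0.209 -0.089 -0.008 -0.0026 0.5; 0.211 -0.085 -0.008 -0.0026 0.5; 0.212 -0.082 -0.008 -0.0026 0.5; 0.213 -0.079 -0.008 -0.0026 0.5'
python3 -m inch '0 0 0 0 0.5; 0 0 0 0 0.5; 0 0 0 0 0.5; 0 0 0 0 0.5; 0 0 0 0 0.5; 0 0 0 0 0.5; 0 0 0 0 0.5; 0 0 0 0 0.5'
python3 -c "
from h import *
s=get_state();print(s['tcp_pos'],s['eef_rot'],s['moment'])
c=snap('wrist','6')
h=s['tcp_pos'][2]
for q in plate(c,(120,0,440,264)):print(q[0],q[1],np.round(q[2],2),round(q[3],1),round(q[4],1),onz(c,q[2],h-.021).round(4))
"
```

```text
time_s: 10.4
tcp_pos: [0.5682, 0.0332, 0.215]
eef_rot: [-180.0, 0.0, -87.3]
contact_force: [0.6, 0.6, -4.0]
gripper_width: 0.06
gripper_force: 35.0
time_s: 11.4
tcp_pos: [0.5679, 0.0343, 0.2149]
eef_rot: [180.0, 0.0, -87.3]
contact_force: [1.5, 0.2, -3.2]
gripper_width: 0.0599
gripper_force: 35.0
[0.56786971 0.03426131 0.21491986] [ 1.79999888e+02  8.09857634e-05 -8.73443073e+01] [-0.01236835 -0.00945859 -0.01106491]
-1 23 [203.81 259.64] 3.5 8.8 [0.6106 0.0372 0.1939]
-1 35 [352.59 259.36] 5.3 9.0 [0.5244 0.0329 0.1939]
-1 22048 [279.55 187.37] 131.0 253.1 [ 0.5687 -0.0073  0.1939]
32 321 [278.28 232.32] 13.8 31.9 [0.5682 0.0184 0.1939]
32 606 [360.63 168.58] 26.9 28.8 [ 0.526  -0.0195  0.1939]
32 603 [196.46 168.63] 26.8 28.7 [ 0.6136 -0.0153  0.1939]
32 346 [278.57 161.78] 21.3 23.6 [ 0.5699 -0.021   0.1939]
-1 453 [188.71 122.95] 9.1 70.9 [ 0.617  -0.0386  0.1939]
```

View pics/wrist6.png

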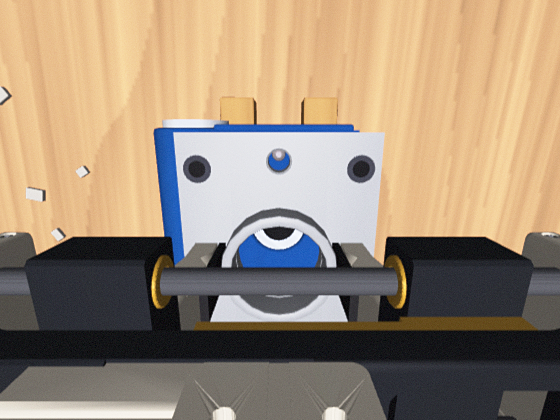

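In hand the flange sits over the gearbox: the pin tip shows inside the dowel hole at (279,160). Its centre is within 0.5 mm of the hub axis and its yaw is 2.7° against 2.6°. Lowering.

```bash
python3 -m inch '0.002 -0.002 0.06 0 0.5; 0 0 0.06 0 0.5; 0 0 0.06 0 0.5; 0 0 0.06 0 0.5; 0 0 0.03 0 0.5; 0 0 0.03 0 0.5; 0 0 0 0 0.5; 0 0 0 0 0.5'; python3 -m inch '0 0 0.01 0 0.5; 0 0 0.01 0 0.5; 0 0 0.01 0 0.5; 0 0 0.01 0 0.5; 0 0 0.01 0 0.5; 0 0 0 0 0.5; 0 0 0 0 0.5; 0 0 0 0 0.5'
```

```text
time_s: 12.45
tcp_pos: [0.5684, 0.034, 0.1702]
eef_rot: [-180.0, 0.0, -87.3]
contact_force: [-1.2, 0.7, -3.3]
gripper_width: 0.06
gripper_force: 35.0
time_s: 13.45
tcp_pos: [0.5682, 0.034, 0.1625]
eef_rot: [-180.0, -0.0, -87.3]
contact_force: [-0.2, -1.1, -3.3]
gripper_width: 0.0601
gripper_force: 35.0
```

```bash
python3 -m inch '0 0 0.01 0 0.5; 0 0 0.01 0 0.5; 0 0 0.01 0 0.5; 0 0 0.005 0 0.5; 0 0 0 0 0.5; 0 0 0 0 0.5; 0 0 0 0 0.5; 0 0 0 0 0.5'
```

```text
time_s: 14.45
tcp_pos: [0.5682, 0.034, 0.1578]
eef_rot: [-180.0, -0.0, -87.3]
contact_force: [-3.3, 0.3, 5.5]
gripper_width: 0.06
gripper_force: 35.0
```

Contact came at exactly the predicted height. Releasing, rising and checking.

```bash
python3 -m inch '0 0 0 0 1; 0 0 0 0 1; 0 0 0 0 1; 0 0 0 0 1; 0 0 0 0 1; 0 0 -0.1 0 1; 0 0 -0.2 0 1; 0 0 -0.3 0 1'; python3 -m inch '-0.1 0 -0.2 0 1; -0.1 0 -0.2 0 1; 0 0 0 0 1; 0 0 0 0 1; 0 0 0 0 1; 0 0 0 0 1; 0 0 0 0 1; 0 0 0 0 1'
python3 -c "
from h import *
c=snap('wrist','7');u=proj(c,(.5677,.0341,.155)).astype(int);print(u)
for q in plate(c,(u[0]-110,max(0,u[1]-110),u[0]+110,u[1]+110)):print(q[0],q[1],np.round(q[2],2),round(q[3],1),round(q[4],1),'ring',onz(c,q[2],.155).round(4),'plate',onz(c,q[2],.137).round(4))
rows((.458,-.29,.34),-94.8,8)"
```

```text
time_s: 15.45
tcp_pos: [0.5676, 0.0338, 0.2482]
eef_rot: [179.9, -0.0, -87.3]
contact_force: [1.4, 0.9, -0.0]
gripper_width: 0.0877
gripper_force: 0.0
time_s: 16.45
tcp_pos: [0.5668, 0.0638, 0.307]
eef_rot: [180.0, -0.0, -87.4]
contact_force: [1.5, 0.3, -0.3]
gripper_width: 0.0875
gripper_force: 0.0
[278 175]
-1 32 [381.09 260.58] 6.0 9.4 ring [0.4552 0.1193 0.155 ] plate [0.4481 0.1271 0.137 ]
-1 29 [218.66 242.35] 11.1 43.7 ring [0.6266 0.1068 0.155 ] plate [0.6301 0.1139 0.137 ]
-1 28 [278.18 224.26] 6.0 6.2 ring [0.5657 0.0843 0.155 ] plate [0.5655 0.0899 0.137 ]
-1 1205 [278.52 171.68] 38.8 39.6 ring [0.5679 0.0306 0.155 ] plate [0.5678 0.0329 0.137 ]
19 523 [277.36 171.99] 24.0 28.6 ring [0.569 0.031 0.155] plate [0.569  0.0333 0.137 ]
-1 33 [278.26 116.25] 6.5 6.7 ring [ 0.5705 -0.0208  0.155 ] plate [ 0.5706 -0.0217  0.137 ]
-1 14606 [272.49 161.29] 136.4 170.0 ring [0.5742 0.0209 0.155 ] plate [0.5745 0.0226 0.137 ]
43 102 [278.5  224.05] 11.0 11.9 ring [0.5654 0.084  0.155 ] plate [0.5651 0.0897 0.137 ]
43 143 [319.1  220.77] 13.2 13.9 ring [0.5243 0.0786 0.155 ] plate [0.5214 0.0839 0.137 ]
43 142 [237.96 220.82] 13.1 13.8 ring [0.6068 0.0825 0.155 ] plate [0.6091 0.0881 0.137 ]
43 2075 [278.47 174.56] 51.1 51.7 ring [0.5678 0.0334 0.155 ] plate [0.5677 0.0359 0.137 ]
43 182 [322.8 120.5] 14.9 15.6 ring [ 0.5288 -0.019   0.155 ] plate [ 0.5263 -0.0198  0.137 ]
43 181 [234.18 120.54] 14.9 15.5 ring [ 0.6115 -0.0151  0.155 ] plate [ 0.6141 -0.0156  0.137 ]
43 139 [278.44 116.33] 13.1 13.6 ring [ 0.5704 -0.0208  0.155 ] plate [ 0.5704 -0.0216  0.137 ]
mm/row 46.5 deg/row -0.93
 0.290 0.104 -0.027 0.0026; 0.292 0.099 -0.027 0.0026; 0.294 0.095 -0.027 0.0026; 0.295 0.090 -0.027 0.0026; 0.297 0.085 -0.027 0.0026; 0.298 0.080 -0.027 0.0026; 0.299 0.075 -0.027 0.0026; 0.300 0.071 -0.027 0.0026;
```

The flange is seated: both pins show centred in their holes (within about 0.6 mm) and the ring is at the expected height. Now to the shaft.

```bash
python3 -m inch '0.29 0.104 -0.005 0.0026 1; 0.292 0.099 0 0.0026 1; 0.294 0.095 0 0.0026 1; 0.295 0.09 0 0.0026 1; 0.297 0.085 0 0.0026 1; 0.298 0.08 0 0.0026 1; 0.299 0.075 0 0.0026 1; 0.3 0.071 0 0.0026 1'
python3 -m inch '0 0 0 0 1; 0 0 0 0 1; 0 0 0 0 1; 0 0 0 0 1; 0 0 0 0 1; 0 0 0 0 1; 0 0 0 0 1; 0 0 0 0 1'
python3 - <<'E'
from h import *
c=snap('wrist','8')
E
python3 -m inch '-0.1 0.1 0 0 1; -0.1 0.1 0 0 1; 0 0 0 0 1; 0 0 0 0 1; 0 0 0 0 1; 0 0 0 0 1; 0 0 0 0 1; 0 0 0 0 1'
python3 - <<'E'
from h import *
c=snap('wrist','9');a=load('wrist8');print(proj(a,(.458,-.311,.13)),proj(c,(.458,-.311,.13)))
f=lambda c:c['color'][0:265,160:400]
cv2.imwrite('pics/sh.png',cv2.resize(np.hstack([f(a),f(c)]),(800,442),interpolation=cv2.INTER_CUBIC))
E
```

```text
time_s: 17.5
tcp_pos: [0.4575, -0.2913, 0.3081]
eef_rot: [-180.0, -0.0, -94.9]
contact_force: [1.0, 0.5, -0.4]
gripper_width: 0.0878
gripper_force: 0.0
time_s: 18.5
tcp_pos: [0.4581, -0.2899, 0.3079]
eef_rot: [180.0, 0.0, -94.8]
contact_force: [0.3, -0.7, -1.1]
gripper_width: 0.0877
gripper_force: 0.0
time_s: 19.55
tcp_pos: [0.4307, -0.2576, 0.3078]
eef_rot: [180.0, -0.0, -94.8]
contact_force: [-0.5, 0.2, 1.2]
gripper_width: 0.0877
gripper_force: 0.0
[276.66352591 179.96013656] [247.89048066 151.47634205]
```

View pics/sh.png

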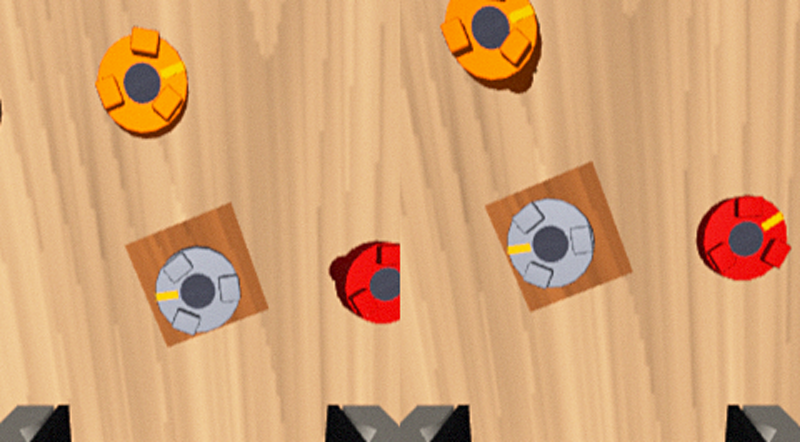

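The left crop shows the grey coupling at full-image (279,175) with its stripe pointing left, about world +x. Orange and red stand clear of it. Measuring.

```bash
python3 - <<'E'
from h import *
k=4;R=[]
for n,(ux,uy) in(('wrist8',(279,175)),('wrist9',(250,146))):
    c=load(n);x0,y0=ux-35,uy-35;I=cv2.resize(c['color'][y0:y0+70,x0:x0+70],None,fx=k,fy=k,interpolation=cv2.INTER_CUBIC)
    h=cv2.cvtColor(I,cv2.COLOR_BGR2HSV);r={}
    grey=((h[...,1]<75)&(h[...,2]>40))
    yel=((h[...,0]>20)&(h[...,0]<35)&(h[...,1]>170)&(h[...,2]>150))
    dark=(h[...,2]<120)&(h[...,1]<110)
    for nm,m in(('grey',grey|yel),('dark',dark),('yel',yel)):
        m=cv2.morphologyEx(m.astype(np.uint8)*255,cv2.MORPH_OPEN,np.ones((7,7)))
        cs,_=cv2.findContours(m,cv2.RETR_EXTERNAL,cv2.CHAIN_APPROX_NONE)
        q=max(cs,key=cv2.contourArea);q=cv2.convexHull(q) if nm=='grey' else q
        (cx,cy),(a,b),_=cv2.fitEllipse(q);M=cv2.moments(q)
        if nm=='yel':cx,cy=M['m10']/M['m00'],M['m01']/M['m00']
        r[nm]=np.array(((cx+.5)/k-.5+x0,(cy+.5)/k-.5+y0));print(n,nm,r[nm].round(2),round(a/k,1),round(b/k,1),round(M['m00']/16))
    R.append((c,r))
for nm in('grey','dark','yel'):
    X,e=tri([(c,r[nm]) for c,r in R]);print(nm,X.round(4),np.round(e,4),[onz(c,r[nm],.125).round(4) for c,r in R])
for c,r in R:
    for z in(.125,):
        v=onz(c,r['yel'],z)-onz(c,r['dark'],z);print('stripe',np.degrees(np.arctan2(v[1],v[0])),np.linalg.norm(v))
print(proj(R[0][0],(.458,-.311,.125)))
rows((.458,-.311,.2),-94.8,4)
E
```

```text
wrist8 grey [278.1  173.61] 50.6 52.7 2069
wrist8 dark [278.23 174.11] 20.0 20.2 317
wrist8 yel [259.62 176.86] 4.1 16.4 47
wrist9 grey [249.79 145.43] 52.4 54.3 2209
wrist9 dark [249.86 145.88] 20.7 21.2 345
wrist9 yel [230.82 148.78] 4.4 17.0 51
grey [ 0.456  -0.3167  0.1233] [0. 0.] [array([ 0.456, -0.317,  0.125]), array([ 0.4558, -0.3168,  0.125 ])]
dark [ 0.4559 -0.3163  0.1242] [0. 0.] [array([ 0.4559, -0.3164,  0.125 ]), array([ 0.4558, -0.3163,  0.125 ])]
yel [ 0.4763 -0.315   0.1244] [0. 0.] [array([ 0.4762, -0.3151,  0.125 ]), array([ 0.4762, -0.315 ,  0.125 ])]
stripe 3.646058478057545 0.020400565442941075
stripe 3.6390946476580632 0.020437318989375137
[276.69513345 179.24253587]
mm/row 30.9 deg/row 0.01
 0.085 -0.053 0.180 -0.0000; 0.085 -0.053 0.180 -0.0000; 0.085 -0.053 0.180 -0.0000; 0.085 -0.053 0.180 -0.0000;
```

```bash
python3 -c "
from h import *
rows((.4558,-.3165,.2),-86.4,5)"
```

```text
mm/row 25.1 deg/row 1.69
 0.076 -0.040 0.144 -0.0047; 0.077 -0.038 0.144 -0.0047; 0.078 -0.035 0.144 -0.0047; 0.079 -0.033 0.144 -0.0047; 0.080 -0.031 0.144 -0.0047;
```

```bash
python3 -m inch '0.076 -0.04 0.144 -0.0047 1; 0.077 -0.038 0.144 -0.0047 1; 0.078 -0.035 0.144 -0.0047 1; 0.079 -0.033 0.144 -0.0047 1; 0.08 -0.031 0.144 -0.0047 1; 0 0 0 0 1; 0 0 0 0 1; 0 0 0 0 1'
python3 - <<'E'
from h import *
c=snap('wrist','10');u=proj(c,(.4558,-.3165,.125));print(u)
x0,y0=int(u[0])-50,int(u[1])-50;k=4
I=cv2.resize(c['color'][y0:y0+100,x0:x0+100],None,fx=k,fy=k,interpolation=cv2.INTER_CUBIC);h=cv2.cvtColor(I,cv2.COLOR_BGR2HSV)
for m in ((h[...,2]<120)&(h[...,1]<110),(h[...,0]>20)&(h[...,0]<35)&(h[...,1]>170)&(h[...,2]>150)):
    m=cv2.morphologyEx(m.astype(np.uint8)*255,cv2.MORPH_OPEN,np.ones((7,7)))
    for q in cv2.findContours(m,cv2.RETR_EXTERNAL,cv2.CHAIN_APPROX_NONE)[0]:
        if cv2.contourArea(q)>400:
            (cx,cy),ab,_=cv2.fitEllipse(q);p=((cx+.5)/k-.5+x0,(cy+.5)/k-.5+y0);print(np.round(p,2),np.round(np.array(ab)/k,1),onz(c,p,.125).round(4))
s=get_state();print(s['tcp_pos'],s['eef_rot'])
rows((.4558,-.3165,.119),-86.4,4)
E
```

```text
time_s: 20.6
tcp_pos: [0.4562, -0.3165, 0.2011]
eef_rot: [-179.9, -0.0, -86.4]
contact_force: [0.7, 0.0, 0.1]
gripper_width: 0.0875
gripper_force: 0.0
[278.52614568 228.58423827]
[277.3  272.34] [ 10.7 166.3] [ 0.4544 -0.2802  0.125 ]
[267.34 246.1 ] [ 5.  28.2] [ 0.4635 -0.3018  0.125 ]
[305.38 221.51] [ 4.  22.2] [ 0.436  -0.3234  0.125 ]
[278.54 228.41] [27.9 29.3] [ 0.4558 -0.3166  0.125 ]
[281.67 211.2 ] [43.8 55.8] [ 0.4543 -0.3303  0.125 ]
[252.24 228.51] [ 6.4 22.9] [ 0.4757 -0.3153  0.125 ]
[ 0.45613325 -0.31649652  0.20102345] [-1.79903938e+02 -3.68610862e-02 -8.63599659e+01]
mm/row 20.5 deg/row -0.01
 -0.000 0.001 0.137 0.0000; -0.000 0.001 0.137 0.0000; -0.000 0.001 0.137 0.0000; -0.000 0.001 0.137 0.0000;
```

```bash
python3 -m inch '0 0.002 0.137 0 1; 0 0 0.137 0 1; 0 0 0.137 0 1; 0 0 0.134 0 1; 0 0 0 0 1; 0 0 0 0 0.4; 0 0 0 0 0.4; 0 0 0 0 0.4' 55; python3 -m inch '0 0 0 0 0.4; 0 0 0 0 0.4; 0 0 0 0 0.4; 0 0 -0.05 0 0.4; 0 0 -0.1 0 0.4; 0 0 -0.2 0 0.4; 0 0 -0.2 0 0.4; 0 0 0 0 0.4'; python3 -m inch '0 0 -0.3 0 0.4; 0 0 -0.3 0 0.4; 0 0 -0.1 0 0.4; 0 0 0 0 0.4; 0 0 0 0 0.4; 0 0 0 0 0.4; 0 0 0 0 0.4; 0 0 0 0 0.4'
python3 -c "
from h import *
s=get_state();print(s['moment']);rows((.5677,.0341,s['tcp_pos'][2]),-88.3,8)"
```

```text
time_s: 21.65
tcp_pos: [0.4558, -0.3168, 0.1189]
eef_rot: [-179.9, -0.0, -86.4]
contact_force: [-0.4, -0.4, 0.0]
gripper_width: 0.0629
gripper_force: 0.0
time_s: 22.65
tcp_pos: [0.4568, -0.3172, 0.2035]
eef_rot: [-179.7, -0.1, -86.4]
contact_force: [-0.0, -0.2, -5.0]
gripper_width: 0.055
gripper_force: 55.0
time_s: 23.65
tcp_pos: [0.4554, -0.3167, 0.3052]
eef_rot: [180.0, 0.0, -86.4]
contact_force: [-0.5, -0.0, -4.6]
gripper_width: 0.0551
gripper_force: 55.0
[-0.03567286 -0.07105904 -0.02103551]
mm/row 46.0 deg/row -0.24
 -0.286 -0.112 -0.000 0.0007; -0.286 -0.111 -0.000 0.0007; -0.287 -0.109 -0.000 0.0007; -0.287 -0.108 -0.000 0.0007; -0.288 -0.107 -0.000 0.0007; -0.288 -0.106 -0.000 0.0007; -0.289 -0.105 -0.000 0.0007; -0.289 -0.103 -0.000 0.0007;
```

```bash
python3 -m inch '-0.286 -0.112 0 0.0007 0.4; -0.286 -0.111 0 0.0007 0.4; -0.287 -0.109 0 0.0007 0.4; -0.287 -0.108 0 0.0007 0.4; -0.288 -0.107 0 0.0007 0.4; -0.288 -0.106 0 0.0007 0.4; -0.289 -0.105 0 0.0007 0.4; -0.289 -0.103 0 0.0007 0.4'
python3 -m inch '0 0 0 0 0.4; 0 0 0 0 0.4; 0 0 0 0 0.4; 0 0 0 0 0.4; 0 0 0 0 0.4; 0 0 0 0 0.4; 0 0 0 0 0.4; 0 0 0 0 0.4'
python3 - <<'E'
from h import *
s=get_state();z=s['tcp_pos'][2];print(s['tcp_pos'],s['eef_rot'])
c=snap('wrist','11');c2=snap('scene','11')
cv2.imwrite('pics/hold.png',np.hstack([cv2.resize(c['color'][120:300,180:380],(400,360)),cv2.resize(c2['color'][130:250,240:373],(400,360),interpolation=cv2.INTER_CUBIC)]))
u=proj(c,(s['tcp_pos'][0],s['tcp_pos'][1],z+.006));print(u)
E
```

```text
time_s: 24.65
tcp_pos: [0.5682, 0.0357, 0.3058]
eef_rot: [-180.0, 0.0, -88.4]
contact_force: [1.0, -0.1, -5.1]
gripper_width: 0.0549
gripper_force: 55.0
time_s: 25.65
tcp_pos: [0.5679, 0.0341, 0.3057]
eef_rot: [180.0, -0.0, -88.4]
contact_force: [0.1, -0.1, -4.8]
gripper_width: 0.0551
gripper_force: 55.0
[0.56794022 0.03407935 0.3056609 ] [ 1.79999706e+02 -1.37004010e-03 -8.83895679e+01]
[277.4420087  280.71142144]
```

View pics/hold.png

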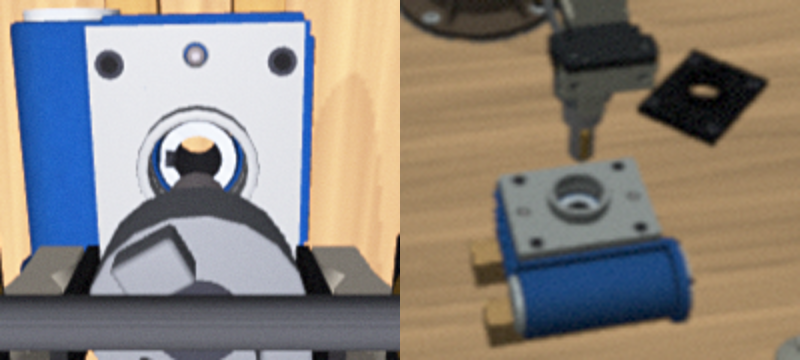

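The shaft hangs upright above the flange bore with its key towards +x (scene camera side), and the keyway shows at crop left (172,158). Lowering towards the hub.

```bash
python3 -m inch '0 0.001 0.12 0 0.4; 0 0 0.12 0 0.4; 0 0 0.12 0 0.4; 0 0 0.1 0 0.4; 0 0 0.04 0 0.4; 0 0 0 0 0.4; 0 0 0 0 0.4; 0 0 0 0 0.4'; python3 -m inch '0 0 0.01 0 0.4; 0 0 0.01 0 0.4; 0 0 0.01 0 0.4; 0 0 0.01 0 0.4; 0 0 0.01 0 0.4; 0 0 0 0 0.4; 0 0 0 0 0.4; 0 0 0 0 0.4'
```

```text
time_s: 26.75
tcp_pos: [0.5681, 0.0342, 0.2313]
eef_rot: [-179.9, 0.0, -88.4]
contact_force: [0.3, -0.4, -4.9]
gripper_width: 0.0555
gripper_force: 55.0
time_s: 27.75
tcp_pos: [0.5678, 0.0341, 0.2232]
eef_rot: [-180.0, 0.0, -88.4]
contact_force: [-0.3, 0.1, -5.0]
gripper_width: 0.0554
gripper_force: 55.0
```

```bash
python3 -m inch '0 0 0.01 0 0.4; 0 0 0.01 0 0.4; 0 0 0.01 0 0.4; 0 0 0 0 0.4; 0 0 0 0 0.4; 0 0 0 0 0.4; 0 0 0 0 0.4; 0 0 0 0 0.4'
```

```text
time_s: 28.75
tcp_pos: [0.5678, 0.0341, 0.2187]
eef_rot: [-180.0, -0.0, -88.4]
contact_force: [0.5, -0.2, -7.2]
gripper_width: 0.055
gripper_force: 55.0
```

```bash
python3 -m inch '0 0 0.01 0 0.4; 0 0 0.01 0 0.4; 0 0 0.01 0 0.4; 0 0 0.01 0 0.4; 0 0 0 0 0.4; 0 0 0 0 0.4; 0 0 0 0 0.4; 0 0 0 0 0.4'; python3 -c "
from h import *
s=get_state();print(s['moment'],s['contact_force'])"
```

```text
time_s: 29.75
tcp_pos: [0.5678, 0.0341, 0.2127]
eef_rot: [-180.0, 0.0, -88.4]
contact_force: [-0.0, 0.0, -5.0]
gripper_width: 0.0551
gripper_force: 55.0
[ 0.10204984 -0.06735802  0.00674272] [-3.72708447e-03  1.05594828e-02 -5.01492769e+00]
```

The key is in the keyway with no resistance. Pushing on.

```bash
python3 -m inch '0 0 0.03 0 0.4; 0 0 0.03 0 0.4; 0 0 0.03 0 0.4; 0 0 0.03 0 0.4; 0 0 0.03 0 0.4; 0 0 0.03 0 0.4; 0 0 0 0 0.4; 0 0 0 0 0.4';  python3 -m inch '0 0 0.006 0 0.4; 0 0 0.006 0 0.4; 0 0 0.006 0 0.4; 0 0 0.006 0 0.4; 0 0 0 0 0.4; 0 0 0 0 0.4; 0 0 0 0 0.4; 0 0 0 0 0.4'
```

```text
time_s: 30.75
tcp_pos: [0.5679, 0.0341, 0.1858]
eef_rot: [-180.0, -0.0, -88.4]
contact_force: [-0.3, -0.8, -5.1]
gripper_width: 0.0554
gripper_force: 55.0
time_s: 31.75
tcp_pos: [0.5678, 0.0341, 0.1821]
eef_rot: [-180.0, 0.0, -88.4]
contact_force: [-0.1, -1.3, -5.3]
gripper_width: 0.0551
gripper_force: 55.0
```

```bash
python3 -m inch '0 0 0.004 0 0.4; 0 0 0.004 0 0.4; 0 0 0 0 0.4; 0 0 0 0 0.4; 0 0 0 0 0.4; 0 0 0 0 0.4; 0 0 0 0 0.4; 0 0 0 0 0.4'
```

```text
time_s: 32.75
tcp_pos: [0.5678, 0.0341, 0.1809]
eef_rot: [180.0, -0.0, -88.4]
contact_force: [0.1, -1.1, -5.8]
gripper_width: 0.0549
gripper_force: 55.0
```

```bash
python3 -m inch '0 0 0.003 0 0.4; 0 0 0 0 0.4; 0 0 0 0 0.4; 0 0 0 0 0.4; 0 0 0 0 0.4; 0 0 0 0 0.4; 0 0 0 0 0.4; 0 0 0 0 0.4'
```

```text
time_s: 33.75
tcp_pos: [0.5679, 0.0341, 0.1807]
eef_rot: [-180.0, -0.0, -88.4]
contact_force: [-2.4, 0.5, 3.6]
gripper_width: 0.0551
gripper_force: 55.0
```

Shoulder contact at the predicted height. I need a reading of about +10 N, since the shaft's ~5 N weight adds to it; adding a little.

```bash
python3 -m inch '0 0 0.0013 0 0.4; 0 0 0 0 0.4; 0 0 0 0 0.4; 0 0 0 0 0.4; 0 0 0 0 0.4; 0 0 0 0 0.4; 0 0 0 0 0.4; 0 0 0 0 0.4'; python3 -c "
from h import *
print(get_state()['contact_force'])"
```

```text
time_s: 34.75
tcp_pos: [0.5679, 0.0341, 0.1806]
eef_rot: [-180.0, -0.0, -88.4]
contact_force: [-4.1, 0.7, 4.8]
gripper_width: 0.0549
gripper_force: 55.0
[-4.06344012  0.67941531  4.793269  ]
```

```bash
python3 -m inch '0 0.001 0.003 0 0.4; 0 0 0 0 0.4; 0 0 0 0 0.4; 0 0 0 0 0.4; 0 0 0 0 0.4; 0 0 0 0 0.4; 0 0 0 0 0.4; 0 0 0 0 0.4'; python3 -c "
from h import *
print(get_state()['contact_force'])"
```

```text
time_s: 35.75
tcp_pos: [0.5679, 0.0341, 0.1806]
eef_rot: [-180.0, -0.0, -88.4]
contact_force: [-4.3, 0.6, 7.8]
gripper_width: 0.0552
gripper_force: 55.0
[-4.26687806  0.56809239  7.78502291]
```

```bash
python3 -m inch '0 0 0.0025 0 0.4; 0 0 0 0 0.4; 0 0 0 0 0.4; 0 0 0 0 0.4; 0 0 0 0 0.4; 0 0 0 0 0.4; 0 0 0 0 0.4; 0 0 0 0 0.4'; python3 -m inch '0 0 0 0 0.4; 0 0 0 0 0.4; 0 0 0 0 0.4; 0 0 0 0 0.4; 0 0 0 0 0.4; 0 0 0 0 0.4; 0 0 0 0 0.4; 0 0 0 0 0.4'; python3 -c "
from h import *
c=snap('wrist','12')
for q in plate(c,(150,0,410,264)):
  if q[1]>60:print(q[0],q[1],np.round(q[2],2),onz(c,q[2],.137).round(4))
c=snap('scene','12');cv2.imwrite('pics/end.png',np.hstack([cv2.resize(load('wrist12')['color'][60:300,180:380],(400,480)),cv2.resize(c['color'][130:290,240:373],(400,480),interpolation=cv2.INTER_CUBIC)]))"
```

```text
time_s: 36.75
tcp_pos: [0.5679, 0.0341, 0.1806]
eef_rot: [-179.9, -0.0, -88.4]
contact_force: [-5.3, -0.1, 9.9]
gripper_width: 0.0547
gripper_force: 55.0
time_s: 37.75
tcp_pos: [0.5679, 0.0341, 0.1806]
eef_rot: [-179.9, -0.0, -88.4]
contact_force: [-6.1, 0.8, 10.6]
gripper_width: 0.0551
gripper_force: 55.0
-1 2305 [282.35 248.69] [0.5648 0.0372 0.137 ]
-1 135 [276.33 157.09] [ 0.5704 -0.0218  0.137 ]
-1 17546 [278.02 185.45] [ 0.5689 -0.0046  0.137 ]
33 485 [275.71 284.55] [0.5685 0.0634 0.137 ]
33 457 [204.69 165.24] [ 0.6138 -0.0157  0.137 ]
33 464 [348.95 162.59] [ 0.5263 -0.0198  0.137 ]
33 329 [276.53 156.94] [ 0.5703 -0.0219  0.137 ]
-1 534 [176.16 123.52] [ 0.6297 -0.0395  0.137 ]
```

View pics/end.png

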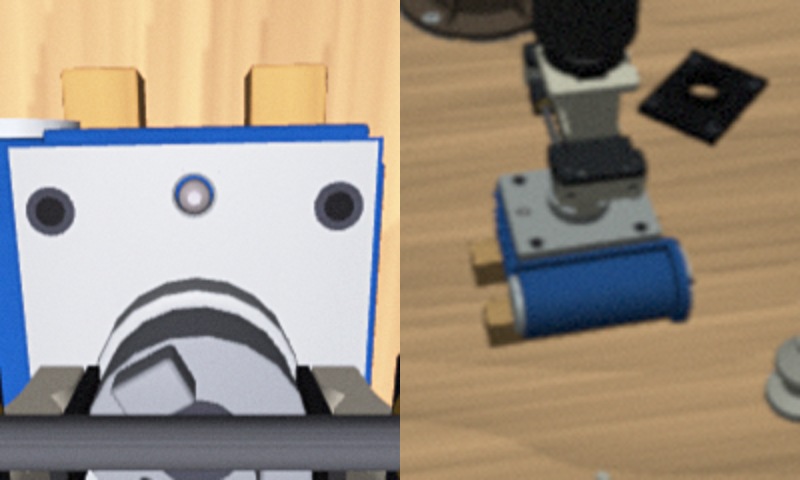

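The flange is flush and unmoved with the pin through its hole, and the coupling sits down in the ring with its grip held. The steady +10.6 N reading plus the ~5 N weight gives about 15 N of push. Handing in.

```bash
python3 -c "
from plant import *
print(close_job())"
```

```text
the job is handed in; nothing more can be done
None
```

The job is handed in at about 38 s of the 64 s allowed, with no verdict returned: the flange is flush over both pins, and the shaft is home in the hub, still gripped at 55 N and pressed down with about 15 N.

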